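# Take up a grinder's brake shoe at the star wheel

### The job

Take the square-handled adjusting key from the wooden rack, work it through the slot in the brake unit's cover and advance the star wheel inside, tooth by tooth, in the direction of the arrow, until you clearly feel the shoe take up - snug, but do not force it further. Then put the key back in its hole in the rack, fully down, and leave everything else where it is.

Things in the scene. Friction and masses are not known exactly. Their poses are not given: they have to be found in the camera images.
- unit: Brake unit: fixed grey cast box 130 x 130 mm, 60 mm high; origin under its centre, on the bench; z up. Its flat 4 mm aluminium cover (upper face 60 mm up) has one slot, near the -x side, and a raised arrow beside it that points to +y. A low hub, 40 mm across, 18 mm high, stands on the cover 12 mm to +x of the centre. The star wheel's vertical axis is the unit's centre.
- slot (a point): Centre of the access slot, on the cover's upper face, 38 mm to -x of the unit's centre; its axes are the unit's. The slot is 11 mm wide along x and 52 mm long along y. With the key's tip 14 to 16 mm below this face, the rod drives the teeth well; pushed along the slot to +y, the rod's centre can go to y = +22 mm before it meets the slot's end.
- star (a joint): Turn of the star wheel (rad), growing clockwise seen from above (its teeth pass the slot to +y). 10 radial steel teeth, 0.628 rad apart, 5 mm thick, 26 to 48 mm from the axis, tops 8 mm and undersides 20 mm below the cover's upper face. Gaps lie at angles a = value + k x 0.628 and cross the slot's middle line at y = 38 mm x tan(a). Turns stiffly (about 4.5 N at the key) and stays where left.
- shoe (a joint): Take-up of the hidden brake shoe (rad): 0 until the wheel meets it, 0.6 to 1.8 rad on from its start (2 to 4 strokes, each from a new gap), then it winds up with the wheel, 2 N m per rad. Push on the key: 4.5 N free, 6 N when just snug (0.025), 7 to 8.5 N well snug, 11 N over-tightened (0.12): some 3.5 mm of travel. Let go, it stays, or eases to 0.09.
- key: Adjusting key, upright in the rack; origin under the centre of its handle's underside, which rests on the rack's top. 160 g or so.
- key_grip (a point): Centre of the key's handle: square, wooden, 24 x 24 mm, 50 mm tall, its sides along the point's x and y. A round steel rod of 7 mm diameter stands out 32 mm below the handle, so its end is 57 mm below this point.
- key_tip (a point): Centre of the lower end of the key's rod.
- drift_grip (a point): Centre of the handle of a drift in the rack's other hole: round handle, 28 mm across and 65 mm tall, rod 12.5 mm thick, too thick for the slot. Bystander.
- hole0 (a point): Mouth of one rack hole (at the -y end of the rack), at the top of the rack. The rack is a fixed dark wooden block 50 (x) x 150 (y) x 45 mm high with two holes of 14 mm diameter, 38 mm deep, 80 mm apart along y, with 2 mm chamfers. The key is in one of them, the drift in the other. The axes are the rack's.
- hole1 (a point): Mouth of the other rack hole (at the +y end).
- ring_big: Brass ring 96 mm across, 10 mm high, lying on the bench. Bystander.
- ring_small: Brass ring 68 mm across, 12 mm high. Bystander.
- wrench: Steel wrench lying on the bench. Bystander.
- oilcan: Dark can 56 mm across, 130 mm tall. Bystander.
- roller: Aluminium roller 60 mm across, 50 mm tall. Bystander.
- billet: Brass slug 32 mm across, 30 mm tall. Bystander.
Things that resemble listed ones, but are neither listed nor needed, are in the scene too. Leave any blue look-alike of the part that bears hole0 alone.

How it is judged:
On the way, in this order (a step that is already met when the one before it is completed fails the run):
1. the key's tip is through the slot, down among the teeth (z of key_tip in the frame of slot below -0.009 m and horizontal distance between key_tip and slot below 0.03 m), for 0.1 s.
2. the shoe is taken up snug by the key in the slot (value of joint shoe above 0.025 rad and horizontal distance between key_tip and slot below 0.03 m), for 0.1 s.
At the end, for the whole second after the job is handed in: The shoe is snug (take-up over 0.025 and under 0.12 rad) and the key stands upright (within 0.12 rad) in its rack hole, its tip at least 28 mm below the rack's top, released (value of joint shoe between 0.025 and 0.12 rad and (horizontal distance between key_tip and hole0 below 0.006 m or horizontal distance between key_tip and hole1 below 0.006 m) and z of key_tip in the frame of hole0 below -0.028 m and angle between key_grip's own z axis and vertical below 0.12 rad); the robot touches nothing.
It fails at once if the shoe is over-tightened (take-up beyond 0.12 rad) (value of joint shoe above 0.12 rad).
It fails at once if the robot turns the wheel with its own fingers instead of the key (contact force between the arm and star above 1 N).
It fails at once if the key is forced with more than 25 N on the brake unit or its wheel (contact force between key and unit above 25 N or contact force between key and star above 25 N).
It fails at once if a bystander is moved by more than 20 mm (distance of any of drift_grip, ring_big, ring_small, wrench, oilcan, roller, billet from where it was at the start of the episode above 0.02 m).
It also fails if it takes over 72 s, if anything falls off the work surface, if the arm or the gripper's body presses on something with over 40 N, if the wrist force passes 120 N, or if a joint passes its speed limit or range.

### The arm

A 6-joint arm with a two-finger parallel gripper is mounted at the origin on the work surface. World frame = base frame: x ahead of the robot, y to its left, z up, the work surface at z = 0. Lengths are in m, angles in rad, forces in N, time in s.
With the tool pointing down it reaches from about 0.35 to 0.85 m from the base axis. Payload 8.1 kg.
Tool frame: the origin (TCP) lies at the very end of the fingers, on their centre line; the grasp point (between the pads) lies 19 mm behind it; z points along the fingers, x is the direction in which the jaws open and shut, and the axes are right-handed (so a half turn about z gives the same grasp; the last joint's range is limited). The gripper opens to 85 mm and grips with 20 to 120 N. Pads are 22 mm wide; open, the fingers measure 114 mm over their backs; the gripper's body (76 mm by 85 mm) begins 54 mm behind the grasp point. The pads swing forward as they close: fully open they stand 13 mm farther back than shut.
Start: joints at [1.179, 0.13, 1.488, -0, 1.523, -0.085], TCP at [0.181, 0.572, 0.231] pointing down, gripper open.
Joint ranges: [-2.96, 2.96], [-0.89, 2.26], [0.02, 2.5], [-1.34, 4.48], [0, 2.73], [-2.66, 2.66]. Speed limits (rad/s): [2.39, 2.39, 2.79, 3.14, 3.14, 3.14].

### API

Orientations are given as a unit quaternion [w, x, y, z].
In Python, from station import observe, capture, close_job gives the robot as it stands. The module is installed in compiled form; this text tells all that it offers.
- The arm moves only by the tool move_arm, never from a script. Its argument "deltas" is a list of rows, each an object of numbers: "x", "y", "z": the shift along the world's x, y, z in units of 0.3 m (1.0 is 0.3 m); "wx", "wy", "wz": the turn, a rotation vector about the world's x, y, z in units of 2 pi rad (1.0 is 2 pi rad). A call has 1 to 12 rows; each row is the pose to reach, as a shift and turn from the pose commanded when the call began, turning the shorter way round; what a row does not reach only later rows make up. A row lasts 1/8 s, in which the tool goes at most 62.5 mm and 10.7 degrees, less where a joint would pass 70% of its speed; a pose out of reach is approached as far as the arm can. A call with a number of a shift or a turn outside -1 to 1 is refused whole. A call with a gripper value outside its range is refused whole. "claw" is the opening, from -1 (shut) to 1 (fully open), set as the call begins (left out, the last holds). The fingers move at their own pace and stop on an object; "newtons" is the grip in N (left out, the last holds). Time passes only in rows, so rows that repeat a pose let the fingers close. It gives the time, the measured TCP pose, the force and the opening at its end, in the units of the state.
- observe(): the state, without advancing time (a new reading comes with each control period).
- capture(name): name is "scene" or "top"; returns a dict with "color" (400x640x3 uint8, red, green, blue), "camera_matrix" (3x3 intrinsics, pixels), "position" and "orientation" of the camera in the world. Camera axes: x right, y up, looking along -z (the intrinsics and any distortion apply to the point x, -y, -z); pixel columns grow to the right and rows downward; lengths in m; the calibration is good to about 2 mm. A picture is of the moment at which its call begins. There is no depth.
- close_job(): hands the job in, once; it reports no verdict.
The state is a dict: "t": time; "joint_pos": joint angles; "qvel": joint speeds; "effort": joint torques, N m; "tcp_pos": TCP position; "ee_rot": TCP orientation; "wrist_force": force on the tool from outside, world axes, zero at the start; "wrist_torque": the same for the moment, N m; "finger_gap": finger opening in m.
Only numpy, scipy, OpenCV 4.12 (cv2) and the standard library are available. Lean on these libraries where they do the work, as an engineer would, in place of code of your own. Each camera call takes 0.05 s, during which the arm holds its last target.

## Working session

There is one attempt and no reset: what is moved stays moved. The work goes in short steps, Python scripts to look and compute and a tool call to move; the robot and the scene stay as the last step left them, time stands still between calls to the robot, and variables do not carry over. Pictures are saved under pics/ and viewed, and the job is handed in when it is done.

Besides the shell and the picture viewer there is one more tool, called after "Request:" as a command line: name --argument value ..., lists and objects as JSON in quotes. move_arm: Moves the arm, as the interface text tells. Shifts and turns lie within -1 to 1; 1 stands for 0.3 m of shift or 2 pi rad of turn. Its arguments: {"type":"object","properties":{"deltas":{"type":"array"},"claw":{"type":"number"},"newtons":{"type":"number"}},"required":["deltas"]}

```bash
mkdir -p pics
cat > h.py <<'E'
import numpy as np, cv2
from scipy.spatial.transform import Rotation as R
from station import observe, capture, close_job
def snap(n,fn):
    c=capture(n); cv2.imwrite(f'pics/{fn}.png',c['color'][:,:,::-1]); np.savez(f'pics/{fn}.npz',**{k:np.array(v) for k,v in c.items()}); return c
def load(fn): return dict(np.load(f'pics/{fn}.npz'))
def rot(c):
    q=np.array(c['orientation']); return R.from_quat([q[1],q[2],q[3],q[0]]).as_matrix() if q.size==4 else q
def ray(c,u,v):
    K=c['camera_matrix']; d=np.linalg.inv(K)@[u,v,1]; d=rot(c)@[d[0],-d[1],-d[2]]; return np.array(c['position']),d/np.linalg.norm(d)
def plane(c,u,v,z):
    p,d=ray(c,u,v); return p+d*(z-p[2])/d[2]
def proj(c,P):
    p=rot(c).T@(np.array(P)-c['position']); q=c['camera_matrix']@[p[0],-p[1],-p[2]]; return q[:2]/q[2]
E
python3 - <<'E'
from h import *
for n in('scene','top'):
    c=snap(n,n+'0'); print({k:np.round(v,4).tolist() for k,v in c.items() if k!='color'}, c.keys())
print(observe())
E
```

```text
{'camera_matrix': [[436.6775, 0.0, 322.4371], [0.0, 436.6775, 201.2808], [0.0, 0.0, 1.0]], 'position': [0.8232, 0.6073, 0.7198], 'orientation': [0.2003, 0.092, 0.3744, 0.9007]} dict_keys(['color', 'camera_matrix', 'position', 'orientation'])
{'camera_matrix': [[437.8349, 0.0, 315.2794], [0.0, 437.8349, 199.2933], [0.0, 0.0, 1.0]], 'position': [0.2931, 0.0288, 1.1089], 'orientation': [-0.6981, -0.0622, 0.0779, 0.709]} dict_keys(['color', 'camera_matrix', 'position', 'orientation'])
{'t': 0.1, 'joint_pos': array([ 1.17860075e+00,  1.31086912e-01,  1.48916532e+00,  2.55737544e-05,
        1.52300419e+00, -8.53843346e-02]), 'qvel': array([ 0.0014571 , -0.00338014, -0.00223143, -0.00041602, -0.00117369,
       -0.00054192]), 'effort': array([ 1.61020813e-03, -5.70957720e+01, -5.01939690e+01, -6.96659208e-05,
        8.24944640e-03, -3.01557179e-05]), 'tcp_pos': array([0.18098429, 0.57153702, 0.23035135]), 'ee_rot': array([ 4.21497148e-04,  8.06852098e-01,  5.90752909e-01, -7.17312197e-04]), 'wrist_force': array([-0.16652692, -0.14471864,  0.244432  ]), 'wrist_torque': array([ 0.01080852, -0.03611009,  0.0127292 ]), 'finger_gap': 0.08533029135942961}
```

View pics/scene0.png

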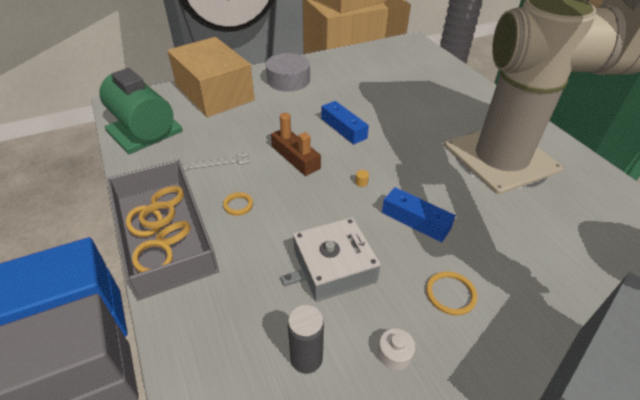

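View pics/top0.png

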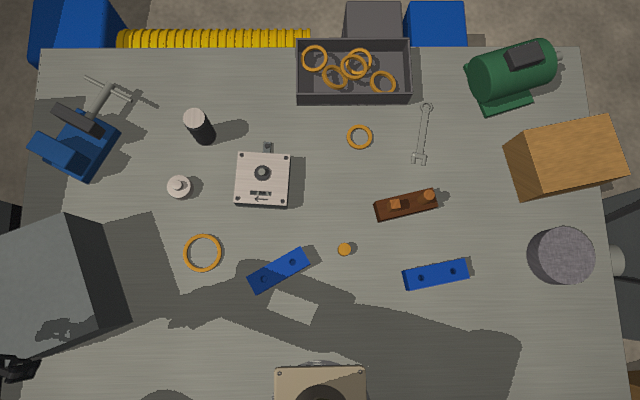

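Run:
```python
from h import *
for fn,b,o in(('top0',(225,135,75,85),'z1'),('top0',(365,175,85,55),'z2'),('scene0',(280,210,110,95),'z3'),('scene0',(260,100,70,80),'z4')):
    c=load(fn);x,y,w,h=b
    cv2.imwrite(f'pics/{o}.png',cv2.resize(c['color'][y:y+h,x:x+w,::-1],None,fx=6,fy=6,interpolation=cv2.INTER_CUBIC))
c=load('top0')
print(proj(c,[0,0,0]),proj(c,[.181,.572,.231]),plane(c,240,178,.06),plane(c,410,200,.045))
a=[cv2.imread(f'pics/z{i}.png') for i in(1,2,3,4)]
def pad(i,w,h): return cv2.copyMakeBorder(i,0,h-i.shape[0],0,w-i.shape[1],0)
```

```text
[319.98908667 414.35462598] [ 18.71811573 353.27004884] [0.55986243 0.187712   0.06      ] [ 0.50203758 -0.23270711  0.045     ]
```

View pics/z1.png

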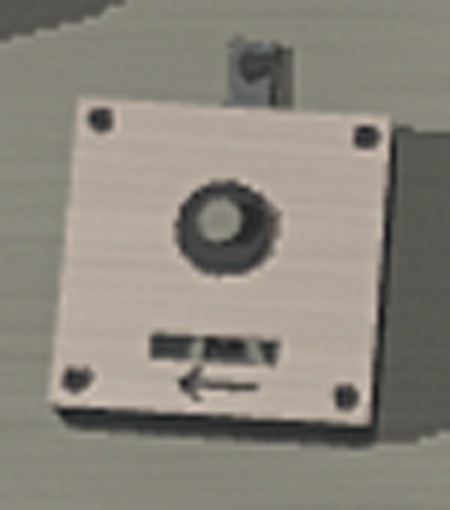

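View pics/z2.png

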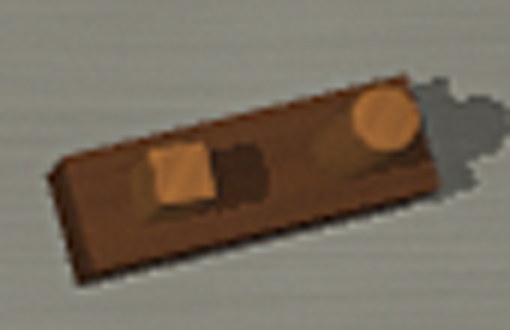

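View pics/z3.png

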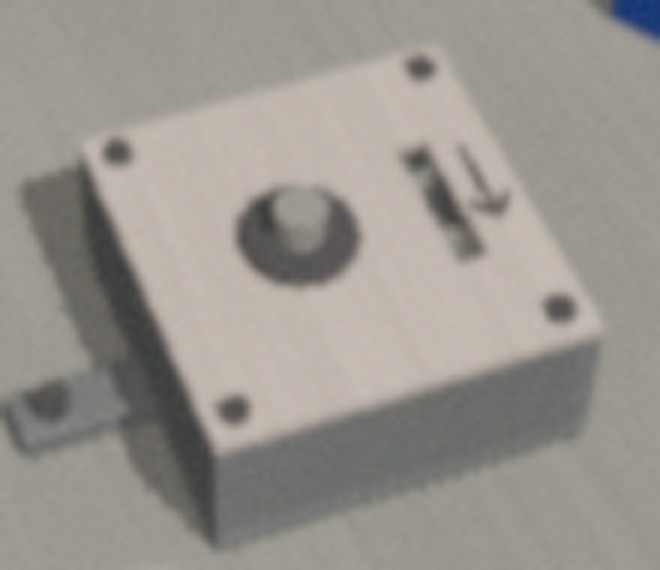

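View pics/z4.png

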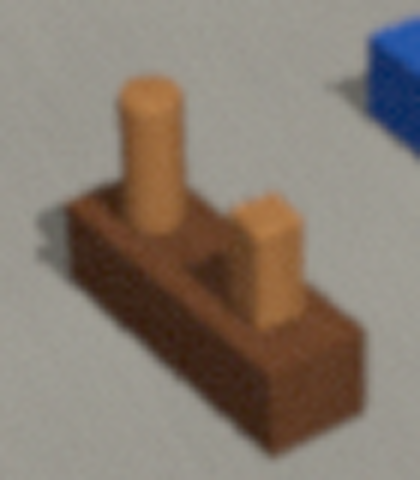

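```bash
cat > seg.py <<'E'
from h import *
def quad(m,b):
    mm=np.zeros_like(m); x,y,w,h=b; mm[y:y+h,x:x+w]=m[y:y+h,x:x+w]
    mm=cv2.morphologyEx(mm,cv2.MORPH_CLOSE,np.ones((3,3),np.uint8))
    cs,_=cv2.findContours(mm,cv2.RETR_EXTERNAL,cv2.CHAIN_APPROX_NONE)
    c=max(cs,key=cv2.contourArea); hu=cv2.convexHull(c)
    for e in np.arange(.01,.2,.005):
        a=cv2.approxPolyDP(hu,e*cv2.arcLength(hu,True),True)
        if len(a)<=4: break
    # refine by line fits
    a=a[:,0].astype(float); pts=c[:,0].astype(float); L=[]
    n=len(a)
    for i in range(n):
        p,q=a[i],a[(i+1)%n]; d=(q-p)/np.linalg.norm(q-p); r=pts-p; s=r@d; t=r@[-d[1],d[0]]
        k=(abs(t)<1.8)&(s>.12*np.linalg.norm(q-p))&(s<.88*np.linalg.norm(q-p))
        vx,vy,x0,y0=cv2.fitLine(pts[k].astype(np.float32),cv2.DIST_L2,0,.01,.01).ravel(); L.append(np.cross([x0,y0,1],[x0+vx,y0+vy,1]))
    o=[]
    for i in range(n):
        z=np.cross(L[i-1],L[i]); o.append(z[:2]/z[2])
    return np.array(o),c
E
python3 - <<'E'
from seg import *
for fn,b,bk in(('top0',(225,145,75,70),(385,180,50,45)),('scene0',(285,210,100,95),(296,125,20,40))):
    c=load(fn); im=c['color']; hsv=cv2.cvtColor(im,cv2.COLOR_RGB2HSV); 
    lum=im.mean(2); 
    m=((im[:,:,0].astype(int)>im[:,:,2].astype(int)+8)&(lum>150)&(hsv[:,:,1]<60)).astype(np.uint8)*255
    q,cc=quad(m,b); P=np.array([plane(c,u,v,.06) for u,v in q]); print(fn,np.round(q,1).tolist(),np.round(P,4).tolist()); ce=P.mean(0)
    print(' centre',ce,'sides',[np.round(np.linalg.norm(P[i]-P[i-1]),4) for i in range(4)],[np.round(np.degrees(np.arctan2(*(P[i]-P[i-1])[[1,0]])),1) for i in range(4)])
    # slot: dark pixels
    print(im[195,262],im[178,240])
    mk=((hsv[:,:,0]<20)&(hsv[:,:,1]>100)&(im[:,:,0]>140)).astype(np.uint8)*255
    cv2.imwrite(f'pics/mk_{fn}.png',mk)
    if fn=='top0':
        q,cc=quad(mk,(385,190,28,25)); P=np.array([plane(c,u,v,.095) for u,v in q]);print('key',q.round(1).tolist(),P.round(4).tolist(),P.mean(0),[np.round(np.linalg.norm(P[i]-P[i-1]),4) for i in range(4)],[np.round(np.degrees(np.arctan2(*(P[i]-P[i-1])[[1,0]])),1) for i in range(4)])
        md=np.zeros_like(mk);md[180:212,420:440]=mk[180:212,420:440]; ys,xs=np.nonzero(md); print('drift',xs.min(),xs.max(),ys.min(),ys.max())
        (x,y),r=cv2.minEnclosingCircle(np.c_[xs,ys].astype(np.float32));print(plane(c,x,y,.11),r)
E
```

```text
top0 [[238.1, 151.3], [288.9, 154.8], [285.4, 204.4], [233.3, 201.3]] [[0.6286, 0.1936, 0.06], [0.6179, 0.0673, 0.06], [0.4924, 0.0766, 0.06], [0.5017, 0.203, 0.06]]
 centre [0.56015088 0.13511864 0.06      ] sides [np.float64(0.1272), np.float64(0.1268), np.float64(0.1259), np.float64(0.1268)] [np.float64(-4.2), np.float64(-94.8), np.float64(175.8), np.float64(85.8)]
[116 111 107] [176 165 154]
key [[397.6, 198.6], [399.4, 206.6], [391.0, 207.8], [391.0, 200.1]] [[0.4959, -0.1911, 0.095], [0.4767, -0.1942, 0.095], [0.474, -0.1742, 0.095], [0.4926, -0.1752, 0.095]] [ 0.48479343 -0.18365428  0.095     ] [np.float64(0.0163), np.float64(0.0195), np.float64(0.0202), np.float64(0.0187)] [np.float64(-78.4), np.float64(-171.0), np.float64(97.6), np.float64(-3.0)]
drift 424 433 190 199
[ 0.50212536 -0.26106063  0.11      ] 5.059945106506348Traceback (most recent call last):
  File "<stdin>", line 6, in <module>
  File "seg.py", line 16, in quad
    vx,vy,x0,y0=cv2.fitLine(pts[k].astype(np.float32),cv2.DIST_L2,0,.01,.01).ravel(); L.append(np.cross([x0,y0,1],[x0+vx,y0+vy,1]))
                ~~~~~~~~~~~^^^^^^^^^^^^^^^^^^^^^^^^^^^^^^^^^^^^^^^^^^^^^^^^^
cv2.error: OpenCV(4.12.0) /io/opencv/modules/imgproc/src/linefit.cpp:50: error: (-215:Assertion failed) count > 0 in function 'fitLine2D_wods'
```

Run:
```python
import cv2,numpy as np
a=cv2.imread('pics/mk_top0.png')[180:225,370:445];b=cv2.imread('pics/mk_scene0.png')[100:180,260:330]
cv2.imwrite('pics/mk.png',np.vstack([cv2.resize(cv2.copyMakeBorder(i,0,0,0,75-i.shape[1],0),None,fx=4,fy=4,interpolation=0) for i in(a,b)]))
```

```text
[ WARN:0@0.022] global loadsave.cpp:275 findDecoder imread_('pics/mk_scene0.png'): can't open/read file: check file path/integrity
Traceback (most recent call last):
TypeError: 'NoneType' object is not subscriptable
```

Run:
```python
from seg import *
def un(z,x0,y0): z=np.array(z,float); return (z+.5)/6-.5+[x0,y0]
def rep(n,c,q,z):
    P=np.array([plane(c,u,v,z) for u,v in q]); print(n,P.mean(0).round(4),'sides',[round(float(np.linalg.norm(P[i]-P[i-1])),4) for i in range(len(P))],'ang',[round(float(np.degrees(np.arctan2(*(P[i]-P[i-1])[[1,0]]))),1) for i in range(len(P))])
t=load('top0');s=load('scene0')
rep('unit t',t,un([(80,97),(393,122),(372,425),(50,403)],225,135),.06)
rep('unit s',s,un([(82,145),(437,45),(607,333),(213,453)],280,210),.06)
rep('key t',t,un([(148,148),(210,142),(215,200),(155,208)],365,175),.095)
rep('key s',s,un([(229,207),(271,193),(304,213),(258,234)],260,100),.095)
rep('rack t',t,un([(65,158),(405,75),(438,188),(78,284)],365,175),.045)
rep('rack s',s,un([(70,205),(140,180),(365,330),(275,370)],260,100),.045)
rep('slot t',t,un([(150,333),(280,341),(274,366),(150,358)],225,135),.06)
rep('slot s',s,un([(404,152),(427,143),(484,249),(461,260)],280,210),.06)
for c,q,n in((t,un([(385,119)],365,175),'t'),(s,un([(151,93)],260,100),'s')): print('drift',n,plane(c,*q[0],.11))
u=np.array([.5602,.1351,.06]);a=np.radians(-4.5);x=np.array([np.cos(a),np.sin(a),0])
S=u-.038*x
print('slot exp',S,(proj(t,S)+.5-[225,135])*6-.5,(proj(s,S)+.5-[280,210])*6-.5)
```

```text
unit t [0.5594 0.134  0.06  ] sides [0.1297, 0.1303, 0.1282, 0.1308] ang [-4.4, -95.4, 175.8, 85.2]
unit s [0.5602 0.1373 0.06  ] sides [0.1297, 0.1296, 0.1318, 0.1311] ang [-95.1, 176.0, 85.6, -4.9]
key t [ 0.4839 -0.184   0.095 ] sides [0.0241, 0.0248, 0.0233, 0.0241] ang [3.6, -85.2, -178.3, 96.8]
key s [ 0.4855 -0.1834  0.095 ] sides [0.0216, 0.0193, 0.019, 0.023] ang [-81.0, -174.6, 110.2, 13.3]
rack t [ 0.4924 -0.2216  0.045 ] sides [0.0528, 0.1479, 0.0493, 0.1562] ang [3.2, -76.9, -167.9, 104.1]
rack s [ 0.4963 -0.2196  0.045 ] sides [0.1436, 0.0348, 0.1429, 0.0449] ang [-75.7, -172.1, 108.4, 10.7]
slot t [0.5219 0.138  0.06  ] sides [0.0104, 0.0531, 0.0107, 0.0505] ang [0.7, -94.4, 166.9, 85.5]
slot s [0.5212 0.139  0.06  ] sides [0.0484, 0.0088, 0.0478, 0.0089] ang [-95.5, -178.0, 84.5, 5.5]
drift t [ 0.50202701 -0.26172554  0.11      ]
drift s [ 0.50355454 -0.25926919  0.11      ]
slot exp [0.52231714 0.13808145 0.06      ] [213.2283445  348.46816524] [439.25376885 199.16352554]
```

Request:
move_arm --deltas '[{"x":0.337,"y":-0.84,"wz":0.021},{"x":0.337,"y":-0.84,"wz":0.021},{"x":0.337,"y":-0.84,"wz":0.021},{"x":0.337,"y":-0.84,"wz":0.021},{"x":0.337,"y":-0.84,"wz":0.021},{"x":0.337,"y":-0.84,"wz":0.021}]' --claw 0.3 --newtons 40

```text
validation failed for argument at $.de...
```

Request:
move_arm --deltas '[{"x":0.337,"y":-0.84,"wz":0.021},{"x":0.337,"y":-0.84,"wz":0.021},{"x":0.337,"y":-0.84,"wz":0.021},{"x":0.337,"y":-0.84,"wz":0.021},{"x":0.337,"y":-0.84,"wz":0.021},{"x":0.337,"y":-0.84,"wz":0.021}]'

```text
validation failed for argument at $.de...
```

Request:
move_arm --deltas '[{"x":0.337,"y":-0.84,"wz":0.021},{"x":0.337,"y":-0.84,"wz":0.021},{"x":0.337,"y":-0.84,"wz":0.021},{"x":0.337,"y":-0.84,"wz":0.021},{"x":0.337,"y":-0.84,"wz":0.021},{"x":0.337,"y":-0.84,"wz":0.021},{"x":0.337,"y":-0.84,"wz":0.021},{"x":0.337,"y":-0.84,"wz":0.021}]'

```text
validation failed for argument at $.de...
```

Request:
move_arm --deltas '[{"x":0.337,"y":-0.84,"z":0,"wx":0,"wy":0,"wz":0.021},{"x":0.337,"y":-0.84,"z":0,"wx":0,"wy":0,"wz":0.021},{"x":0.337,"y":-0.84,"z":0,"wx":0,"wy":0,"wz":0.021},{"x":0.337,"y":-0.84,"z":0,"wx":0,"wy":0,"wz":0.021},{"x":0.337,"y":-0.84,"z":0,"wx":0,"wy":0,"wz":0.021},{"x":0.337,"y":-0.84,"z":0,"wx":0,"wy":0,"wz":0.021}]' --claw 0.3 --newtons 40

```text
t: 0.85
tcp_pos: [0.2828, 0.3188, 0.2312]
ee_rot: [0.0, 0.767, 0.642, 0.0]
wrist_force: [-1.3, -0.0, -0.2]
finger_gap: 0.0556
```

Request:
move_arm --deltas '[{"x":0.337,"y":-0.84,"z":0,"wx":0,"wy":0,"wz":0.021},{"x":0.337,"y":-0.84,"z":0,"wx":0,"wy":0,"wz":0.021},{"x":0.337,"y":-0.84,"z":0,"wx":0,"wy":0,"wz":0.021},{"x":0.337,"y":-0.84,"z":0,"wx":0,"wy":0,"wz":0.021},{"x":0.337,"y":-0.84,"z":0,"wx":0,"wy":0,"wz":0.021},{"x":0.337,"y":-0.84,"z":0,"wx":0,"wy":0,"wz":0.021}]'

```text
t: 1.6
tcp_pos: [0.3838, 0.0675, 0.2311]
ee_rot: [-0.0, 0.723, 0.691, -0.0]
wrist_force: [0.7, -1.3, 0.0]
finger_gap: 0.0556
```

Request:
move_arm --deltas '[{"x":0.337,"y":-0.84,"z":0,"wx":0,"wy":0,"wz":0.021},{"x":0.337,"y":-0.84,"z":0,"wx":0,"wy":0,"wz":0.021},{"x":0.337,"y":-0.84,"z":0,"wx":0,"wy":0,"wz":0.021},{"x":0.337,"y":-0.84,"z":0,"wx":0,"wy":0,"wz":0.021},{"x":0.337,"y":-0.84,"z":0,"wx":0,"wy":0,"wz":0.021},{"x":0.337,"y":-0.84,"z":0,"wx":0,"wy":0,"wz":0.021},{"x":0.337,"y":-0.84,"z":0,"wx":0,"wy":0,"wz":0.021},{"x":0.337,"y":-0.84,"z":0,"wx":0,"wy":0,"wz":0.021}]'

```text
t: 2.6
tcp_pos: [0.4846, -0.1823, 0.2314]
ee_rot: [-0.0, 0.674, 0.739, 0.0]
wrist_force: [0.4, -0.3, 0.3]
finger_gap: 0.0552
```

Request:
move_arm --deltas '[{"x":0,"y":0,"z":-0.2,"wx":0,"wy":0,"wz":0},{"x":0,"y":0,"z":-0.38,"wx":0,"wy":0,"wz":0},{"x":0,"y":0,"z":-0.38,"wx":0,"wy":0,"wz":0}]'

```text
t: 2.98
tcp_pos: [0.4809, -0.1813, 0.1129]
ee_rot: [-0.005, 0.675, 0.738, -0.001]
wrist_force: [-0.5, 0.0, 0.9]
finger_gap: 0.0557
```

Run:
```python
from h import *
a=snap('scene','s1')['color'];b=snap('top','t1')['color']
A=cv2.resize(a[60:190,220:370],None,fx=4,fy=4);cv2.imwrite('pics/a1.png',A[:,:,::-1])
B=cv2.resize(b[130:250,340:490],None,fx=4,fy=4);cv2.imwrite('pics/b1.png',B[:,:,::-1])
```

```text
(no output)
```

View pics/a1.png

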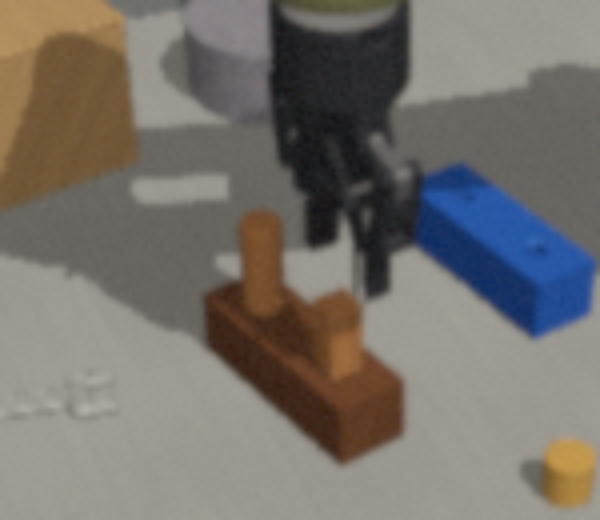

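View pics/b1.png

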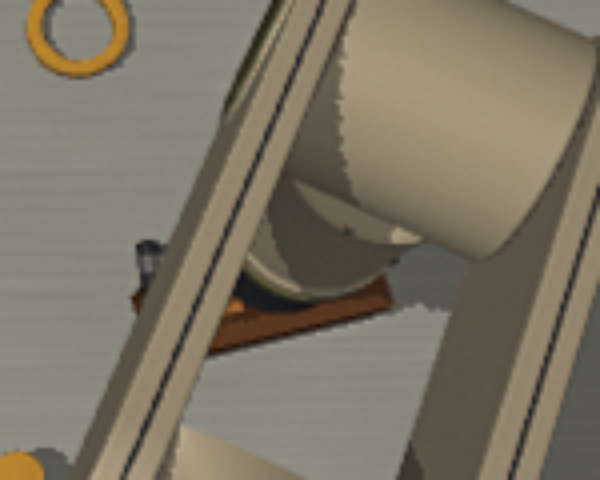

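Run:
```python
from h import *
c=load('s1'); o=observe(); p=o['tcp_pos'];print(p)
j=np.array([np.cos(np.radians(95.3)),np.sin(np.radians(95.3)),0])
for k in(-.0275-.007,0,.0275+.007): print((proj(c,p+k*j)-[220,60])*4)
print((proj(c,[.4845,-.1837,.095])-[220,60])*4,(proj(c,[.4845,-.1837,.12])-[220,60])*4)
```

```text
[ 0.48492655 -0.18360532  0.11883334]
[307.77818316 237.16487771]
[335.52844252 266.08419421]
[364.42423023 296.19729766]
[336.67518234 298.79319805] [336.09708215 264.18678935]
```

Request:
move_arm --deltas '[{"x":0,"y":0,"z":-0.1,"wx":0,"wy":0,"wz":0},{"x":0,"y":0,"z":-0.18,"wx":0,"wy":0,"wz":0},{"x":0,"y":0,"z":-0.21,"wx":0,"wy":0,"wz":0},{"x":0,"y":0,"z":-0.21,"wx":0,"wy":0,"wz":0},{"x":0,"y":0,"z":-0.21,"wx":0,"wy":0,"wz":0},{"x":0,"y":0,"z":-0.21,"wx":0,"wy":0,"wz":0}]'

```text
t: 3.82
tcp_pos: [0.4854, -0.1844, 0.0556]
ee_rot: [0.001, 0.675, 0.738, 0.0]
wrist_force: [0.2, -0.7, -0.9]
finger_gap: 0.0556
```

Request:
move_arm --deltas '[{"x":0,"y":0,"z":0,"wx":0,"wy":0,"wz":0},{"x":0,"y":0,"z":0,"wx":0,"wy":0,"wz":0},{"x":0,"y":0,"z":0,"wx":0,"wy":0,"wz":0},{"x":0,"y":0,"z":0,"wx":0,"wy":0,"wz":0},{"x":0,"y":0,"z":0,"wx":0,"wy":0,"wz":0},{"x":0,"y":0,"z":0,"wx":0,"wy":0,"wz":0}]' --claw -1 --newtons 90

```text
t: 4.58
tcp_pos: [0.4848, -0.1842, 0.0548]
ee_rot: [0.0, 0.675, 0.738, 0.0]
wrist_force: [-0.3, 0.9, 5.3]
finger_gap: 0.023
```

Run:
```python
from h import *
o=observe();print(o['t'],o['tcp_pos'],o['ee_rot'],o['wrist_force'],o['wrist_torque'],o['finger_gap'])
a=snap('scene','s2')['color']
A=cv2.resize(a[80:180,240:370],None,fx=5,fy=5);cv2.imwrite('pics/a2.png',A[:,:,::-1])
```

```text
4.575 [ 0.48483327 -0.18418526  0.05478998] [3.72574022e-04 6.74954180e-01 7.37859541e-01 1.15503975e-04] [-0.32457762  0.94463857  5.31502028] [ 0.04135723  0.08152293 -0.00983561] 0.023037309937181207
```

View pics/a2.png

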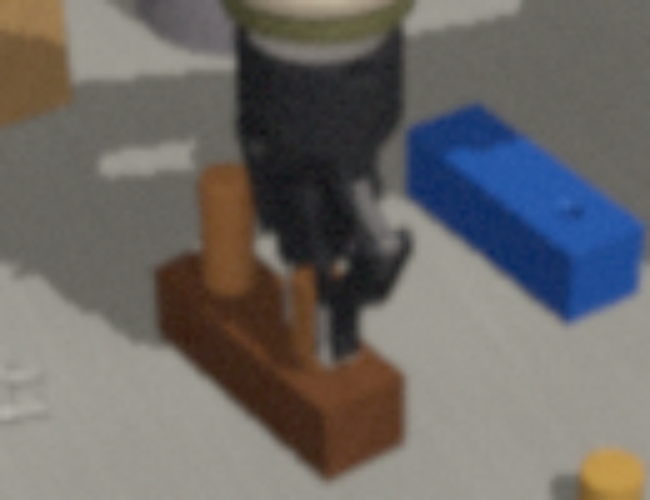

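Request:
move_arm --deltas '[{"x":0,"y":0,"z":0.03,"wx":0,"wy":0,"wz":0},{"x":0,"y":0,"z":0.1,"wx":0,"wy":0,"wz":0},{"x":0,"y":0,"z":0.2,"wx":0,"wy":0,"wz":0},{"x":0,"y":0,"z":0.35,"wx":0,"wy":0,"wz":0},{"x":0,"y":0,"z":0.35,"wx":0,"wy":0,"wz":0},{"x":0,"y":0,"z":0.35,"wx":0,"wy":0,"wz":0}]'

```text
t: 5.38
tcp_pos: [0.4841, -0.1838, 0.1587]
ee_rot: [-0.0, 0.675, 0.738, -0.0]
wrist_force: [-0.6, 0.9, -3.4]
finger_gap: 0.0232
```

Run:
```python
from h import *
a=snap('scene','s3')['color']
o=observe();print(o['t'],o['tcp_pos'],o['ee_rot'],o['wrist_force'],o['wrist_torque'],o['finger_gap'])
A=cv2.resize(a[60:170,240:370],None,fx=5,fy=5,interpolation=cv2.INTER_CUBIC);cv2.imwrite('pics/a3.png',A[:,:,::-1])
b=load('top0')['color'][184:202,245:277]
s=load('scene0')['color'][228:258,342:366]
cv2.imwrite('pics/sl.png',np.vstack([cv2.resize(b,(640,360),interpolation=cv2.INTER_CUBIC),])[:,:,::-1])
cv2.imwrite('pics/sl2.png',cv2.resize(s,(480,600),interpolation=cv2.INTER_CUBIC)[:,:,::-1])
```

```text
5.425 [ 0.48358928 -0.18357431  0.15789962] [-1.10091688e-03  6.74930164e-01  7.37880713e-01 -3.38461730e-04] [-1.00123188  0.44665739 -2.02077821] [0.02987083 0.01406723 0.02579662] 0.023005755848616753
```

View pics/a3.png

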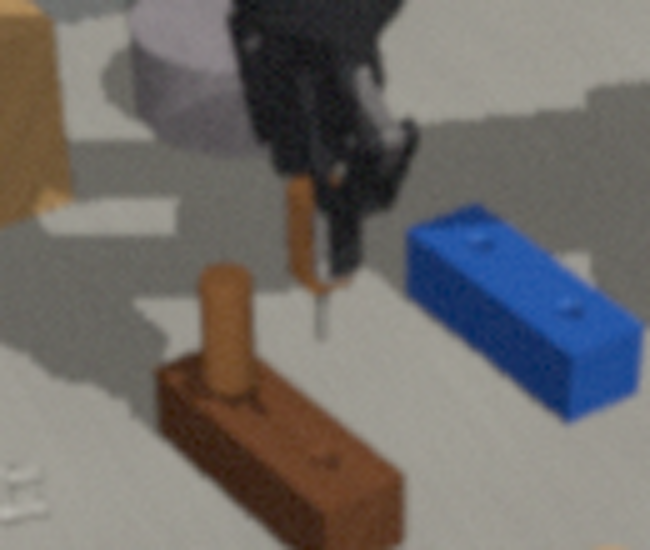

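View pics/sl.png

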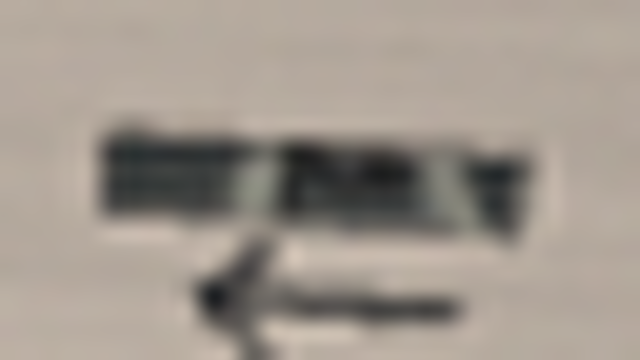

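View pics/sl2.png

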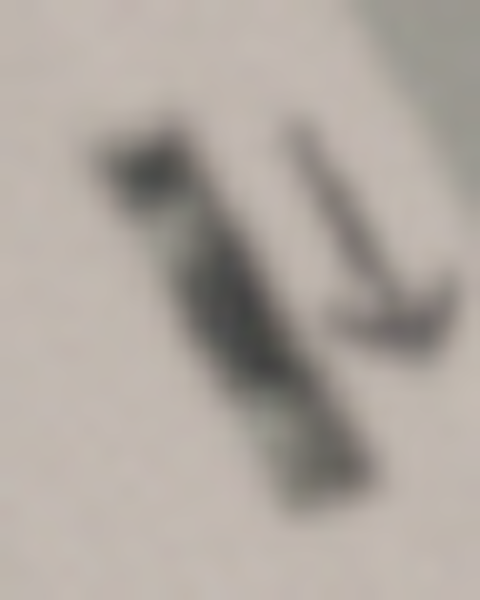

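Run:
```python
from h import *
c=load('s3')
f=lambda x,y:((np.array([x,y])+.5)/5-.5+[240,60])
p=np.array([.4836,-.1836,.158])
g=lambda P:((proj(c,P)+.5-[240,60])*5-.5).round(1)
print('exp tip',g(p-[0,0,.0418]),'exp rod top',g(p-[0,0,.0098]))
print('hole', plane(c,*f(325,460),.045))
for z in(.116,.1162): print(plane(c,*f(321,338),z))
```

```text
exp tip [324.1 338.6] exp rod top [323.1 281.3]
hole [ 0.48485344 -0.1819363   0.045     ]
[ 0.48462494 -0.18487523  0.116     ]
[ 0.48473708 -0.18461284  0.1162    ]
```

Request:
move_arm --deltas '[{"x":0.06,"y":0.53,"z":0,"wx":0,"wy":0,"wz":-0.014},{"x":0.06,"y":0.53,"z":0,"wx":0,"wy":0,"wz":-0.014},{"x":0.06,"y":0.53,"z":0,"wx":0,"wy":0,"wz":-0.014},{"x":0.06,"y":0.53,"z":0,"wx":0,"wy":0,"wz":-0.014}]'

```text
t: 5.92
tcp_pos: [0.5013, -0.0225, 0.1574]
ee_rot: [-0.002, 0.705, 0.709, -0.001]
wrist_force: [-0.4, 0.5, -2.6]
finger_gap: 0.0231
```

Request:
move_arm --deltas '[{"x":0.06,"y":0.53,"z":0,"wx":0,"wy":0,"wz":-0.014},{"x":0.06,"y":0.53,"z":0,"wx":0,"wy":0,"wz":-0.014},{"x":0.06,"y":0.53,"z":0,"wx":0,"wy":0,"wz":-0.014},{"x":0.06,"y":0.53,"z":0,"wx":0,"wy":0,"wz":-0.014},{"x":0.06,"y":0.53,"z":0,"wx":0,"wy":0,"wz":-0.014},{"x":0.06,"y":0.53,"z":0,"wx":0,"wy":0,"wz":-0.014},{"x":0.06,"y":0.53,"z":0,"wx":0,"wy":0,"wz":-0.014}]'

```text
t: 6.8
tcp_pos: [0.5205, 0.1329, 0.1592]
ee_rot: [0.0, 0.738, 0.675, -0.0]
wrist_force: [-0.3, 0.4, -2.1]
finger_gap: 0.023
```

```bash
cat > st.py <<'E'
from h import *
import sys
def st(n=4):
    F=[];P=[];T=[]
    for i in range(n):
        capture('top'); o=observe(); F.append(o['wrist_force']);P.append(o['tcp_pos']);T.append(o['wrist_torque'])
    a=np.radians(-4.8);U=np.array([[np.cos(a),np.sin(a),0],[-np.sin(a),np.cos(a),0],[0,0,1]])
    S=np.array([.5222,.1388,.06]); P=np.mean(P,0);F=np.array(F)
    print('t',round(o['t'],2),'tcp',P.round(4),'tip in slot mm',(1e3*U@(P-S-[0,0,.0418])).round(2),'F unit',(U@F.mean(0)).round(2),'sd',F.std(0).round(2),'T',(U@np.mean(T,0)).round(3),'gap',o['finger_gap'],'rot',o['ee_rot'].round(4))
if __name__=='__main__': st(int(sys.argv[1]) if len(sys.argv)>1 else 4)
E
python3 - <<'E'
from st import *
c=snap('scene','s4');a=c['color'];b=snap('top','t4')['color']
st(4)
A=cv2.resize(a[190:310,280:400],None,fx=5,fy=5,interpolation=cv2.INTER_CUBIC);cv2.imwrite('pics/a4.png',A[:,:,::-1])
E
```

```text
t 7.1 tcp [0.5206 0.1337 0.1594] tip in slot mm [-1.21 -5.26 57.58] F unit [ 0.08 -0.04 -1.57] sd [0.26 0.16 0.78] T [0.008 0.008 0.006] gap 0.023082530251941333 rot [0.000e+00 7.372e-01 6.757e-01 1.000e-04]
```

View pics/a4.png

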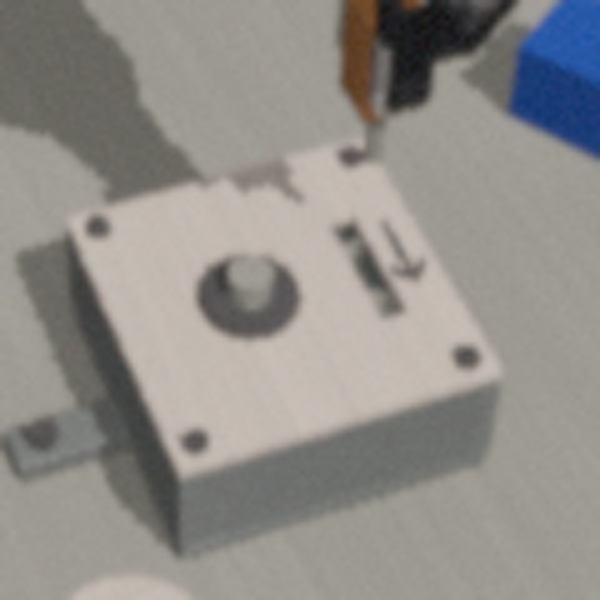

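View pics/t4.png

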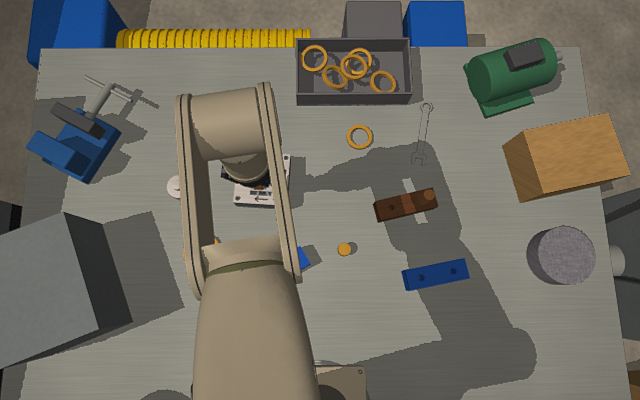

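Request:
move_arm --deltas '[{"x":0.004,"y":0.002,"z":-0.08,"wx":0,"wy":0,"wz":0},{"x":0.004,"y":0.002,"z":-0.16,"wx":0,"wy":0,"wz":0},{"x":0.004,"y":0.002,"z":-0.16,"wx":0,"wy":0,"wz":0},{"x":0.004,"y":0.002,"z":-0.16,"wx":0,"wy":0,"wz":0}]'

```text
t: 7.6
tcp_pos: [0.5221, 0.1347, 0.1122]
ee_rot: [0.0, 0.737, 0.676, 0.0]
wrist_force: [-0.3, -0.3, -1.1]
finger_gap: 0.0232
```

Run:
```python
from st import *
st(4)
c=snap('scene','s5');a=c['color']
p=observe()['tcp_pos']
A=cv2.resize(a[215:265,325:385],None,fx=10,fy=10,interpolation=cv2.INTER_CUBIC);cv2.imwrite('pics/a5.png',A[:,:,::-1])
g=lambda P:((proj(c,P)+.5-[325,215])*10-.5).round(1)
print('tip',g(p-[0,0,.0418]),'rodtop',g(p-[0,0,.0098]))
S=np.array([.5222,.1388,.06]);print('slot c',g(S),g(S+.026*np.array([.0837,.9965,0])),g(S-.026*np.array([.0837,.9965,0])))
```

```text
t 7.8 tcp [0.5226 0.1348 0.1127] tip in slot mm [ 0.71 -3.99 10.89] F unit [ 0.43  0.01 -2.06] sd [0.65 0.52 0.34] T [ 0.002  0.019 -0.013] gap 0.023005727936376383 rot [6.000e-04 7.371e-01 6.757e-01 8.000e-04]
tip [277.4 235.3] rodtop [288.2 125.5]
slot c [284.7 284.6] [338.6 382.6] [232.9 190.6]
```

View pics/a5.png

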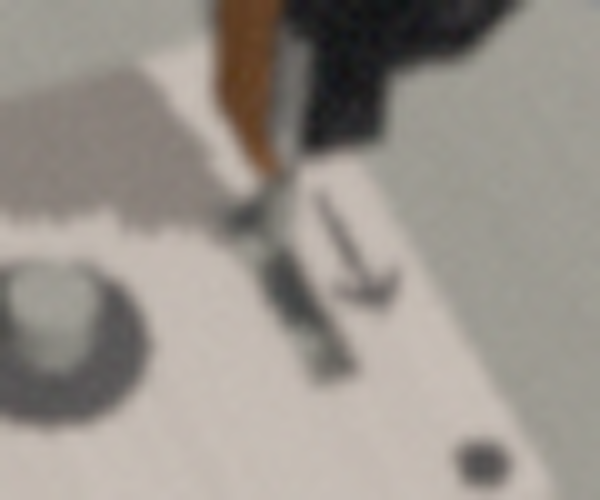

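Run:
```python
from h import *
a=load('s5')['color'][215:265,325:385].astype(int);b=load('scene0')['color'][215:265,325:385].astype(int)
d=np.clip(abs(a-b).sum(2)*2,0,255).astype(np.uint8)
x=[cv2.resize(i[12:35,15:42],(390,332),interpolation=0) for i in(a.astype(np.uint8)[:,:,::-1],cv2.merge([d]*3))]
cv2.imwrite('pics/d5.png',np.hstack(x))
```

```text
(no output)
```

View pics/d5.png

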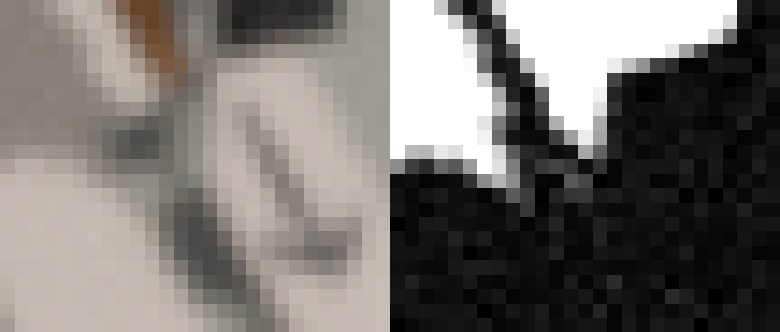

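Request:
move_arm --deltas '[{"x":-0.002,"y":-0.001,"z":-0.02,"wx":0,"wy":0,"wz":0},{"x":-0.002,"y":-0.001,"z":-0.035,"wx":0,"wy":0,"wz":0},{"x":-0.002,"y":-0.001,"z":-0.043,"wx":0,"wy":0,"wz":0},{"x":-0.002,"y":-0.001,"z":-0.047,"wx":0,"wy":0,"wz":0},{"x":-0.002,"y":-0.001,"z":-0.047,"wx":0,"wy":0,"wz":0}]'

```text
t: 8.48
tcp_pos: [0.521, 0.1343, 0.0971]
ee_rot: [-0.0, 0.737, 0.676, -0.0]
wrist_force: [-0.2, 0.0, -0.8]
finger_gap: 0.0231
```

```bash
python3 st.py 4
```

```text
t 8.68 tcp [0.5212 0.1343 0.0973] tip in slot mm [-0.61 -4.56 -4.46] F unit [ 0.26  0.16 -1.59] sd [0.45 0.43 0.23] T [ 0.028 -0.015  0.003] gap 0.022999734926296186 rot [1.000e-04 7.371e-01 6.757e-01 1.000e-04]
```

Request:
move_arm --deltas '[{"x":0.001,"y":0,"z":-0.01,"wx":0,"wy":0,"wz":0},{"x":0.001,"y":0,"z":-0.017,"wx":0,"wy":0,"wz":0},{"x":0.001,"y":0,"z":-0.017,"wx":0,"wy":0,"wz":0}]'

```text
t: 9.05
tcp_pos: [0.5211, 0.1343, 0.0917]
ee_rot: [-0.0, 0.737, 0.676, -0.0]
wrist_force: [-0.7, 0.3, -2.1]
finger_gap: 0.0229
```

Request:
move_arm --deltas '[{"x":0,"y":0,"z":-0.01,"wx":0,"wy":0,"wz":0},{"x":0,"y":0,"z":-0.018,"wx":0,"wy":0,"wz":0},{"x":0,"y":0,"z":-0.018,"wx":0,"wy":0,"wz":0}]'

```text
t: 9.43
tcp_pos: [0.5211, 0.1343, 0.0863]
ee_rot: [-0.0, 0.737, 0.676, -0.0]
wrist_force: [-0.0, -0.7, -2.4]
finger_gap: 0.0226
```

```bash
python3 st.py 4
```

```text
t 9.62 tcp [0.5214 0.1343 0.0867] tip in slot mm [ -0.44  -4.56 -15.13] F unit [ 0.05 -0.06 -1.72] sd [0.32 0.35 0.26] T [0.024 0.017 0.019] gap 0.02305984346054453 rot [1.000e-04 7.371e-01 6.757e-01 1.000e-04]
```

Request:
move_arm --deltas '[{"x":0.001,"y":0.01,"z":0,"wx":0,"wy":0,"wz":0},{"x":0.002,"y":0.02,"z":0,"wx":0,"wy":0,"wz":0},{"x":0.002,"y":0.03,"z":0,"wx":0,"wy":0,"wz":0},{"x":0.003,"y":0.04,"z":0,"wx":0,"wy":0,"wz":0}]'

```text
t: 10.12
tcp_pos: [0.5227, 0.1455, 0.0868]
ee_rot: [0.001, 0.737, 0.676, -0.0]
wrist_force: [1.0, -6.2, -1.2]
finger_gap: 0.0233
```

```bash
python3 st.py 3
```

```text
t 10.28 tcp [0.5226 0.1458 0.0868] tip in slot mm [ -0.23   6.99 -15.05] F unit [ 0.96 -4.49 -1.59] sd [0.6  0.36 0.31] T [-0.969 -0.206 -0.024] gap 0.023174681677770884 rot [ 5.000e-04  7.371e-01  6.757e-01 -3.000e-04]
```

Request:
move_arm --deltas '[{"x":0.001,"y":0.01,"z":0,"wx":0,"wy":0,"wz":0},{"x":0.002,"y":0.02,"z":0,"wx":0,"wy":0,"wz":0},{"x":0.002,"y":0.03,"z":0,"wx":0,"wy":0,"wz":0},{"x":0.003,"y":0.038,"z":0,"wx":0,"wy":0,"wz":0},{"x":0.003,"y":0.043,"z":0,"wx":0,"wy":0,"wz":0}]'

```text
t: 10.9
tcp_pos: [0.5229, 0.1587, 0.0864]
ee_rot: [0.0, 0.737, 0.676, -0.001]
wrist_force: [-1.0, -5.2, -1.3]
finger_gap: 0.0229
```

```bash
python3 st.py 3
```

```text
t 11.05 tcp [0.5228 0.1589 0.0864] tip in slot mm [ -1.1   20.04 -15.4 ] F unit [-0.05 -4.39 -1.78] sd [0.58 0.78 0.04] T [-0.952  0.079 -0.011] gap 0.022789309254130204 rot [-1.000e-04  7.371e-01  6.758e-01 -6.000e-04]
```

Request:
move_arm --deltas '[{"x":0,"y":-0.008,"z":0,"wx":0,"wy":0,"wz":0},{"x":0,"y":-0.01,"z":0.02,"wx":0,"wy":0,"wz":0},{"x":0,"y":-0.01,"z":0.042,"wx":0,"wy":0,"wz":0},{"x":0,"y":-0.01,"z":0.042,"wx":0,"wy":0,"wz":0},{"x":-0.003,"y":-0.05,"z":0.042,"wx":0,"wy":0,"wz":0},{"x":-0.006,"y":-0.09,"z":0.042,"wx":0,"wy":0,"wz":0},{"x":-0.007,"y":-0.11,"z":0.042,"wx":0,"wy":0,"wz":0},{"x":-0.007,"y":-0.11,"z":0.042,"wx":0,"wy":0,"wz":0}]'

```text
t: 12.05
tcp_pos: [0.521, 0.1254, 0.0992]
ee_rot: [-0.0, 0.738, 0.675, -0.0]
wrist_force: [0.0, -0.2, -1.3]
finger_gap: 0.0234
```

Run:
```python
from st import *
st(3)
c=snap('scene','s6');a=c['color']
A=cv2.resize(a[215:265,325:385],None,fx=10,fy=10,interpolation=cv2.INTER_CUBIC);cv2.imwrite('pics/a6.png',A[:,:,::-1])
```

```text
t 12.2 tcp [0.5211 0.1261 0.0993] tip in slot mm [ -0.03 -12.78  -2.52] F unit [ 0.21 -0.14 -1.38] sd [0.39 0.17 0.18] T [-0.016  0.01   0.019] gap 0.023365420101674896 rot [-0.000e+00  7.372e-01  6.757e-01  1.000e-04]
```

View pics/a6.png

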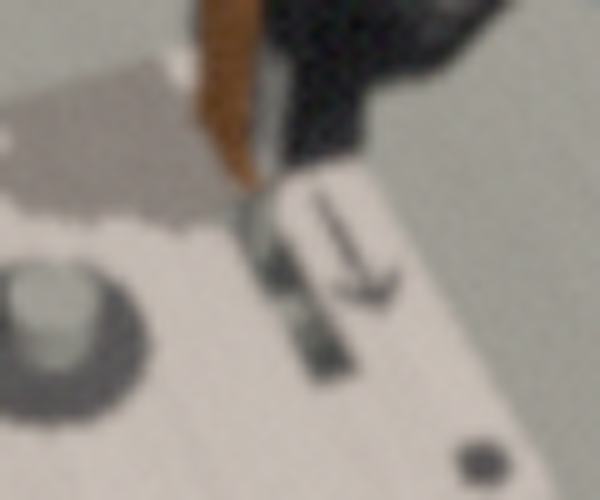

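Request:
move_arm --deltas '[{"x":0,"y":0,"z":-0.015,"wx":0,"wy":0,"wz":0},{"x":0,"y":0,"z":-0.03,"wx":0,"wy":0,"wz":0},{"x":0,"y":0,"z":-0.042,"wx":0,"wy":0,"wz":0},{"x":0,"y":0,"z":-0.042,"wx":0,"wy":0,"wz":0}]'

```text
t: 12.75
tcp_pos: [0.5206, 0.1262, 0.0861]
ee_rot: [-0.0, 0.737, 0.676, -0.0]
wrist_force: [0.0, 0.4, -1.2]
finger_gap: 0.0231
```

```bash
python3 st.py 2
```

```text
t 12.85 tcp [0.521  0.1262 0.0865] tip in slot mm [ -0.18 -12.65 -15.29] F unit [-0.02 -0.27 -1.86] sd [0.37 0.39 0.39] T [-0.018  0.001  0.022] gap 0.023241139462325568 rot [-0.      0.7371  0.6757 -0.    ]
```

Request:
move_arm --deltas '[{"x":0.001,"y":0.01,"z":0,"wx":0,"wy":0,"wz":0},{"x":0.002,"y":0.02,"z":0,"wx":0,"wy":0,"wz":0},{"x":0.003,"y":0.03,"z":0.001,"wx":0,"wy":0,"wz":0},{"x":0.004,"y":0.038,"z":0.001,"wx":0,"wy":0,"wz":0}]'

```text
t: 13.35
tcp_pos: [0.5221, 0.137, 0.0869]
ee_rot: [0.0, 0.737, 0.676, -0.001]
wrist_force: [-1.0, -5.1, -1.4]
finger_gap: 0.024
```

```bash
python3 st.py 2
```

```text
t 13.45 tcp [0.5222 0.1372 0.0869] tip in slot mm [  0.09  -1.6  -14.9 ] F unit [-0.7  -4.87 -0.84] sd [0.65 0.06 0.32] T [-0.992  0.113 -0.024] gap 0.023328393448861676 rot [ 3.000e-04  7.371e-01  6.758e-01 -5.000e-04]
```

Request:
move_arm --deltas '[{"x":0,"y":0.003,"z":0,"wx":0,"wy":0,"wz":0},{"x":0.001,"y":0.007,"z":0,"wx":0,"wy":0,"wz":0},{"x":0.001,"y":0.007,"z":0,"wx":0,"wy":0,"wz":0}]'

```text
t: 13.82
tcp_pos: [0.5225, 0.1393, 0.0869]
ee_rot: [0.0, 0.737, 0.676, -0.0]
wrist_force: [-0.7, -6.0, -0.3]
finger_gap: 0.0232
```

```bash
python3 st.py 2
```

```text
t 13.93 tcp [0.5225 0.1394 0.0869] tip in slot mm [  0.25   0.59 -14.87] F unit [-0.43 -5.   -0.95] sd [0.28 0.1  0.58] T [-1.045  0.057  0.005] gap 0.02275957933828138 rot [ 1.000e-04  7.372e-01  6.757e-01 -3.000e-04]
```

Request:
move_arm --deltas '[{"x":0,"y":0.003,"z":0,"wx":0,"wy":0,"wz":0},{"x":0.001,"y":0.007,"z":0,"wx":0,"wy":0,"wz":0},{"x":0.001,"y":0.007,"z":0,"wx":0,"wy":0,"wz":0}]'

```text
t: 14.3
tcp_pos: [0.5229, 0.1416, 0.0869]
ee_rot: [0.0, 0.737, 0.676, -0.0]
wrist_force: [-0.5, -5.1, -1.9]
finger_gap: 0.0231
```

```bash
python3 st.py 2
```

```text
t 14.4 tcp [0.5229 0.1416 0.0869] tip in slot mm [  0.44   2.87 -14.88] F unit [-0.13 -4.7  -2.07] sd [0.13 0.12 0.14] T [-1.053 -0.07   0.002] gap 0.022844326916474707 rot [ 1.000e-04  7.372e-01  6.757e-01 -1.000e-04]
```

Request:
move_arm --deltas '[{"x":0,"y":0.003,"z":0,"wx":0,"wy":0,"wz":0},{"x":0,"y":0.007,"z":0,"wx":0,"wy":0,"wz":0},{"x":0,"y":0.007,"z":0,"wx":0,"wy":0,"wz":0}]'

```text
t: 14.78
tcp_pos: [0.5231, 0.1437, 0.087]
ee_rot: [0.0, 0.737, 0.676, 0.0]
wrist_force: [1.3, -4.2, -2.0]
finger_gap: 0.0231
```

```bash
python3 st.py 2
```

```text
t 14.88 tcp [0.5231 0.1437 0.087 ] tip in slot mm [  0.51   4.99 -14.75] F unit [ 1.21 -5.31 -2.55] sd [0.14 0.19 0.28] T [-1.067 -0.225 -0.021] gap 0.02308101708817947 rot [2.000e-04 7.372e-01 6.757e-01 1.000e-04]
```

Request:
move_arm --deltas '[{"x":0,"y":0.003,"z":0,"wx":0,"wy":0,"wz":0},{"x":0,"y":0.007,"z":0,"wx":0,"wy":0,"wz":0},{"x":0,"y":0.007,"z":0,"wx":0,"wy":0,"wz":0}]'

```text
t: 15.25
tcp_pos: [0.5232, 0.1459, 0.0871]
ee_rot: [0.0, 0.737, 0.676, 0.0]
wrist_force: [0.8, -5.1, -2.0]
finger_gap: 0.0233
```

```bash
python3 st.py 2
```

```text
t 15.35 tcp [0.5232 0.1458 0.0871] tip in slot mm [  0.38   7.09 -14.69] F unit [ 1.41 -5.22 -2.08] sd [0.05 0.54 0.28] T [-1.06  -0.221 -0.009] gap 0.02261514438334628 rot [3.000e-04 7.372e-01 6.757e-01 2.000e-04]
```

Request:
move_arm --deltas '[{"x":0,"y":0.003,"z":0,"wx":0,"wy":0,"wz":0},{"x":0,"y":0.005,"z":0,"wx":0,"wy":0,"wz":0},{"x":0,"y":0.005,"z":0,"wx":0,"wy":0,"wz":0}]'

```text
t: 15.72
tcp_pos: [0.5232, 0.1473, 0.0872]
ee_rot: [0.0, 0.737, 0.676, 0.0]
wrist_force: [1.4, -5.2, -2.0]
finger_gap: 0.0233
```

```bash
python3 st.py 2
```

```text
t 15.82 tcp [0.5232 0.1473 0.0872] tip in slot mm [  0.26   8.56 -14.65] F unit [ 1.08 -5.04 -1.97] sd [0.15 0.05 0.02] T [-1.129 -0.164 -0.034] gap 0.022953313912993614 rot [3.000e-04 7.372e-01 6.757e-01 2.000e-04]
```

Request:
move_arm --deltas '[{"x":0,"y":0.003,"z":0,"wx":0,"wy":0,"wz":0},{"x":0,"y":0.003,"z":0,"wx":0,"wy":0,"wz":0}]'

```text
t: 16.08
tcp_pos: [0.5231, 0.1482, 0.0871]
ee_rot: [0.0, 0.737, 0.676, 0.0]
wrist_force: [-0.5, -5.6, -2.9]
finger_gap: 0.023
```

```bash
python3 st.py 3
```

```text
t 16.23 tcp [0.5231 0.1482 0.0871] tip in slot mm [  0.13   9.48 -14.65] F unit [ 0.62 -5.03 -1.89] sd [0.1  0.27 0.23] T [-1.106 -0.163 -0.021] gap 0.023282418671688607 rot [2.000e-04 7.372e-01 6.757e-01 1.000e-04]
```

Still free. Continue.

Request:
move_arm --deltas '[{"x":0.001,"y":0.003,"z":0,"wx":0,"wy":0,"wz":0},{"x":0.001,"y":0.006,"z":0,"wx":0,"wy":0,"wz":0},{"x":0.001,"y":0.006,"z":0,"wx":0,"wy":0,"wz":0}]'

```text
t: 16.6
tcp_pos: [0.5234, 0.15, 0.0871]
ee_rot: [0.0, 0.737, 0.676, 0.0]
wrist_force: [0.8, -5.2, -1.5]
finger_gap: 0.0232
```

```bash
python3 st.py 2
```

```text
t 16.7 tcp [0.5234 0.1501 0.0871] tip in slot mm [  0.23  11.32 -14.68] F unit [ 0.62 -5.04 -1.22] sd [0.19 0.37 0.2 ] T [-1.034 -0.11  -0.035] gap 0.022940472914634646 rot [2.000e-04 7.372e-01 6.757e-01 1.000e-04]
```

Request:
move_arm --deltas '[{"x":0,"y":0.003,"z":0,"wx":0,"wy":0,"wz":0},{"x":0,"y":0.005,"z":0,"wx":0,"wy":0,"wz":0},{"x":0,"y":0.005,"z":0,"wx":0,"wy":0,"wz":0}]'

```text
t: 17.08
tcp_pos: [0.5234, 0.1515, 0.0871]
ee_rot: [0.0, 0.737, 0.676, 0.0]
wrist_force: [0.3, -5.2, -2.2]
finger_gap: 0.0232
```

```bash
python3 st.py 2
```

```text
t 17.18 tcp [0.5234 0.1515 0.0871] tip in slot mm [  0.12  12.77 -14.69] F unit [ 0.7  -4.86 -1.42] sd [0.56 0.11 0.33] T [-1.092 -0.124 -0.031] gap 0.023099165359658804 rot [2.000e-04 7.372e-01 6.757e-01 1.000e-04]
```

Request:
move_arm --deltas '[{"x":0,"y":0.003,"z":0,"wx":0,"wy":0,"wz":0},{"x":0.001,"y":0.006,"z":0,"wx":0,"wy":0,"wz":0},{"x":0.001,"y":0.006,"z":0,"wx":0,"wy":0,"wz":0}]'

```text
t: 17.55
tcp_pos: [0.5236, 0.1534, 0.0871]
ee_rot: [0.0, 0.737, 0.676, 0.0]
wrist_force: [0.8, -5.6, -2.1]
finger_gap: 0.023
```

```bash
python3 st.py 2
```

```text
t 17.65 tcp [0.5236 0.1534 0.0871] tip in slot mm [  0.18  14.62 -14.75] F unit [ 0.43 -4.55 -1.26] sd [0.55 0.07 0.08] T [-1.079 -0.117 -0.049] gap 0.022832339642833856 rot [1.000e-04 7.372e-01 6.757e-01 0.000e+00]
```

Request:
move_arm --deltas '[{"x":0,"y":0.003,"z":0,"wx":0,"wy":0,"wz":0},{"x":0,"y":0.005,"z":0,"wx":0,"wy":0,"wz":0},{"x":0,"y":0.005,"z":0,"wx":0,"wy":0,"wz":0}]'

```text
t: 18.02
tcp_pos: [0.5235, 0.1549, 0.087]
ee_rot: [0.0, 0.737, 0.676, -0.0]
wrist_force: [-1.4, -5.5, -1.9]
finger_gap: 0.023
```

```bash
python3 st.py 2
```

```text
t 18.12 tcp [0.5235 0.1549 0.087 ] tip in slot mm [ -0.05  16.13 -14.79] F unit [ 1.2  -5.12 -1.54] sd [0.1  0.05 0.54] T [-1.058 -0.042 -0.04 ] gap 0.023243763402526454 rot [ 1.000e-04  7.371e-01  6.757e-01 -0.000e+00]
```

Two more steps to about y=20.

Request:
move_arm --deltas '[{"x":0,"y":0.003,"z":0,"wx":0,"wy":0,"wz":0},{"x":0.001,"y":0.006,"z":0,"wx":0,"wy":0,"wz":0},{"x":0.001,"y":0.006,"z":0,"wx":0,"wy":0,"wz":0}]'

```text
t: 18.5
tcp_pos: [0.5237, 0.1567, 0.087]
ee_rot: [-0.0, 0.737, 0.676, -0.0]
wrist_force: [-1.1, -5.0, -1.0]
finger_gap: 0.0231
```

```bash
python3 st.py 2
```

```text
t 18.6 tcp [0.5237 0.1567 0.087 ] tip in slot mm [  0.    18.   -14.84] F unit [-0.62 -4.92 -1.4 ] sd [0.1  0.46 0.05] T [-1.032  0.037 -0.039] gap 0.022977439192459533 rot [-0.000e+00  7.371e-01  6.757e-01 -1.000e-04]
```

Request:
move_arm --deltas '[{"x":0,"y":0.003,"z":0,"wx":0,"wy":0,"wz":0},{"x":0,"y":0.006,"z":0,"wx":0,"wy":0,"wz":0},{"x":0,"y":0.006,"z":0,"wx":0,"wy":0,"wz":0}]'

```text
t: 18.98
tcp_pos: [0.5237, 0.1585, 0.0869]
ee_rot: [-0.0, 0.737, 0.676, -0.0]
wrist_force: [-0.7, -5.6, -2.4]
finger_gap: 0.0229
```

```bash
python3 st.py 2
```

```text
t 19.07 tcp [0.5237 0.1585 0.0869] tip in slot mm [ -0.18  19.75 -14.86] F unit [-0.51 -4.95 -1.18] sd [0.55 0.18 0.2 ] T [-1.128  0.027 -0.009] gap 0.02303877649816943 rot [-0.000e+00  7.372e-01  6.757e-01 -1.000e-04]
```

Request:
move_arm --deltas '[{"x":0,"y":-0.008,"z":0,"wx":0,"wy":0,"wz":0},{"x":0,"y":-0.01,"z":0.02,"wx":0,"wy":0,"wz":0},{"x":0,"y":-0.01,"z":0.038,"wx":0,"wy":0,"wz":0},{"x":0,"y":-0.01,"z":0.038,"wx":0,"wy":0,"wz":0},{"x":-0.004,"y":-0.05,"z":0.038,"wx":0,"wy":0,"wz":0},{"x":-0.007,"y":-0.09,"z":0.038,"wx":0,"wy":0,"wz":0},{"x":-0.009,"y":-0.111,"z":0.038,"wx":0,"wy":0,"wz":0},{"x":-0.009,"y":-0.111,"z":0.038,"wx":0,"wy":0,"wz":0},{"x":-0.009,"y":-0.111,"z":0.038,"wx":0,"wy":0,"wz":0}]'

```text
t: 20.2
tcp_pos: [0.5211, 0.1253, 0.0984]
ee_rot: [-0.0, 0.737, 0.676, 0.0]
wrist_force: [1.0, -0.8, -2.4]
finger_gap: 0.023
```

Run:
```python
from st import *
st(2)
c=snap('scene','s7');a=c['color']
A=cv2.resize(a[215:265,325:385],None,fx=10,fy=10,interpolation=cv2.INTER_CUBIC);cv2.imwrite('pics/a7.png',A[:,:,::-1])
```

```text
t 20.3 tcp [0.5211 0.1255 0.0984] tip in slot mm [  0.04 -13.37  -3.4 ] F unit [ 0.87  0.87 -1.81] sd [0.31 0.25 0.02] T [-0.008  0.007 -0.015] gap 0.02304201815971025 rot [-0.000e+00  7.371e-01  6.758e-01  1.000e-04]
```

View pics/a7.png

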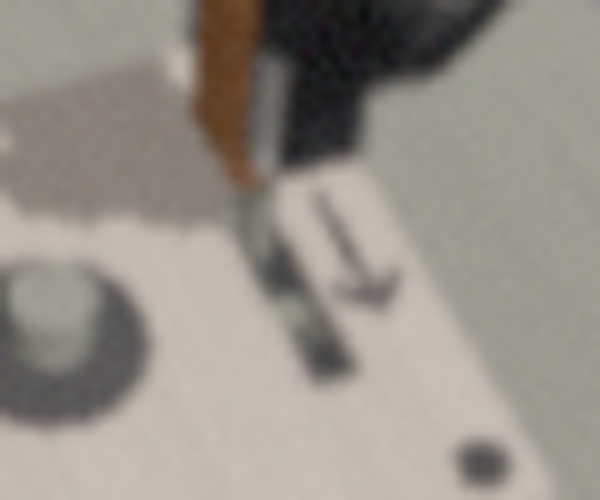

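Request:
move_arm --deltas '[{"x":0,"y":0,"z":-0.015,"wx":0,"wy":0,"wz":0},{"x":0,"y":0,"z":-0.03,"wx":0,"wy":0,"wz":0},{"x":0,"y":0,"z":-0.039,"wx":0,"wy":0,"wz":0},{"x":0,"y":0,"z":-0.039,"wx":0,"wy":0,"wz":0},{"x":0.001,"y":0.01,"z":-0.038,"wx":0,"wy":0,"wz":0},{"x":0.002,"y":0.02,"z":-0.038,"wx":0,"wy":0,"wz":0},{"x":0.003,"y":0.026,"z":-0.038,"wx":0,"wy":0,"wz":0},{"x":0.003,"y":0.026,"z":-0.038,"wx":0,"wy":0,"wz":0}]'

```text
t: 21.35
tcp_pos: [0.5221, 0.1328, 0.0871]
ee_rot: [0.0, 0.737, 0.676, -0.0]
wrist_force: [-1.4, -3.8, -0.2]
finger_gap: 0.0227
```

```bash
python3 st.py 2
```

```text
t 21.45 tcp [0.5221 0.1328 0.0871] tip in slot mm [  0.35  -6.01 -14.66] F unit [-0.75 -3.49  0.83] sd [0.29 0.14 0.19] T [-0.721  0.142 -0.01 ] gap 0.02295903155583046 rot [ 2.000e-04  7.372e-01  6.757e-01 -1.000e-04]
```

Request:
move_arm --deltas '[{"x":0,"y":0.003,"z":0,"wx":0,"wy":0,"wz":0},{"x":0,"y":0.006,"z":0,"wx":0,"wy":0,"wz":0},{"x":0,"y":0.006,"z":0,"wx":0,"wy":0,"wz":0}]'

```text
t: 21.82
tcp_pos: [0.5221, 0.1341, 0.0871]
ee_rot: [0.0, 0.737, 0.676, -0.0]
wrist_force: [-0.5, -5.6, 0.6]
finger_gap: 0.0229
```

```bash
python3 st.py 2
```

```text
t 21.93 tcp [0.5221 0.1341 0.0871] tip in slot mm [  0.25  -4.68 -14.68] F unit [-0.69 -6.43  2.48] sd [0.3  0.19 0.13] T [-1.285  0.097 -0.014] gap 0.023094028416721934 rot [ 4.000e-04  7.373e-01  6.756e-01 -4.000e-04]
```

Request:
move_arm --deltas '[{"x":0,"y":0.003,"z":0,"wx":0,"wy":0,"wz":0},{"x":0,"y":0.005,"z":0,"wx":0,"wy":0,"wz":0},{"x":0,"y":0.005,"z":0,"wx":0,"wy":0,"wz":0}]'

```text
t: 22.3
tcp_pos: [0.522, 0.1353, 0.0871]
ee_rot: [0.001, 0.737, 0.676, -0.001]
wrist_force: [-1.7, -8.6, 0.7]
finger_gap: 0.0233
```

```bash
python3 st.py 2
```

```text
t 22.4 tcp [0.5221 0.1353 0.0871] tip in slot mm [  0.16  -3.5  -14.69] F unit [-0.43 -7.84  1.01] sd [0.76 0.41 0.19] T [-1.582  0.092 -0.04 ] gap 0.023106290331778613 rot [ 6.000e-04  7.373e-01  6.756e-01 -6.000e-04]
```

Request:
move_arm --deltas '[{"x":0,"y":0.002,"z":0,"wx":0,"wy":0,"wz":0},{"x":0,"y":0.002,"z":0,"wx":0,"wy":0,"wz":0}]'

```text
t: 22.65
tcp_pos: [0.5221, 0.1358, 0.0871]
ee_rot: [0.001, 0.737, 0.676, -0.001]
wrist_force: [-1.2, -8.2, 1.3]
finger_gap: 0.0231
```

```bash
python3 st.py 5
```

```text
t 22.9 tcp [0.5221 0.1358 0.0871] tip in slot mm [  0.13  -3.02 -14.68] F unit [-0.11 -7.96  1.58] sd [0.25 0.44 0.68] T [-1.67   0.111 -0.028] gap 0.023279073543015897 rot [ 7.000e-04  7.373e-01  6.756e-01 -6.000e-04]
```

Request:
move_arm --deltas '[{"x":0,"y":-0.008,"z":0,"wx":0,"wy":0,"wz":0},{"x":0,"y":-0.016,"z":0,"wx":0,"wy":0,"wz":0},{"x":-0.001,"y":-0.018,"z":0,"wx":0,"wy":0,"wz":0}]'

```text
t: 23.28
tcp_pos: [0.5216, 0.1318, 0.0869]
ee_rot: [-0.0, 0.737, 0.676, 0.0]
wrist_force: [0.2, 0.5, -1.4]
finger_gap: 0.023
```

```bash
python3 st.py 3
```

```text
t 23.43 tcp [0.5216 0.1317 0.0869] tip in slot mm [ -0.    -7.1  -14.88] F unit [ 0.03 -0.07 -2.14] sd [0.34 0.59 0.16] T [-0.002 -0.005  0.016] gap 0.023023492950844653 rot [-1.000e-04  7.371e-01  6.758e-01  0.000e+00]
```

Request:
move_arm --deltas '[{"x":0,"y":0.004,"z":0,"wx":0,"wy":0,"wz":0},{"x":0.001,"y":0.009,"z":0,"wx":0,"wy":0,"wz":0},{"x":0.001,"y":0.009,"z":0,"wx":0,"wy":0,"wz":0}]'

```text
t: 23.8
tcp_pos: [0.522, 0.1345, 0.087]
ee_rot: [0.0, 0.737, 0.676, 0.0]
wrist_force: [0.2, -0.4, -1.4]
finger_gap: 0.0232
```

```bash
python3 st.py 3
```

```text
t 23.95 tcp [0.522  0.1344 0.087 ] tip in slot mm [  0.15  -4.44 -14.82] F unit [-0.43 -0.21 -1.37] sd [0.26 0.27 0.47] T [0.006 0.021 0.015] gap 0.023060194984177985 rot [-0.      0.7371  0.6757 -0.    ]
```

Request:
move_arm --deltas '[{"x":0,"y":-0.004,"z":0.03,"wx":0,"wy":0,"wz":0},{"x":0,"y":-0.004,"z":0.1,"wx":0,"wy":0,"wz":0},{"x":0,"y":-0.004,"z":0.25,"wx":0,"wy":0,"wz":0},{"x":0,"y":-0.004,"z":0.25,"wx":0,"wy":0,"wz":0}]'

```text
t: 24.45
tcp_pos: [0.5251, 0.1335, 0.1674]
ee_rot: [0.002, 0.737, 0.676, 0.004]
wrist_force: [0.5, 0.5, -1.6]
finger_gap: 0.023
```

Request:
move_arm --deltas '[{"x":-0.06,"y":-0.53,"z":0,"wx":0,"wy":0,"wz":0.014},{"x":-0.06,"y":-0.53,"z":0,"wx":0,"wy":0,"wz":0.014},{"x":-0.06,"y":-0.53,"z":0,"wx":0,"wy":0,"wz":0.014},{"x":-0.06,"y":-0.53,"z":0,"wx":0,"wy":0,"wz":0.014}]'

```text
t: 24.95
tcp_pos: [0.5034, -0.0283, 0.1616]
ee_rot: [-0.0, 0.708, 0.706, -0.0]
wrist_force: [1.6, 0.1, -2.5]
finger_gap: 0.0232
```

Request:
move_arm --deltas '[{"x":-0.064,"y":-0.524,"z":0,"wx":0,"wy":0,"wz":0.014},{"x":-0.064,"y":-0.524,"z":0,"wx":0,"wy":0,"wz":0.014},{"x":-0.064,"y":-0.524,"z":0,"wx":0,"wy":0,"wz":0.014},{"x":-0.064,"y":-0.524,"z":0,"wx":0,"wy":0,"wz":0.014},{"x":-0.064,"y":-0.524,"z":0,"wx":0,"wy":0,"wz":0.014},{"x":-0.064,"y":-0.524,"z":0,"wx":0,"wy":0,"wz":0.014}]'

```text
t: 25.7
tcp_pos: [0.485, -0.1817, 0.1618]
ee_rot: [-0.0, 0.674, 0.738, 0.0]
wrist_force: [-0.6, -0.0, -1.3]
finger_gap: 0.0232
```

Run:
```python
from st import *
st(3)
c=snap('scene','s8');a=c['color']
p=observe()['tcp_pos']
A=cv2.resize(a[80:180,240:370],None,fx=5,fy=5,interpolation=cv2.INTER_CUBIC);cv2.imwrite('pics/a8.png',A[:,:,::-1])
g=lambda P:((proj(c,P)+.5-[240,80])*5-.5).round(1)
print('tip',g(p-[0,0,.0418]),'hole',g([.4849,-.1819,.045]))
```

```text
t 25.85 tcp [ 0.485  -0.182   0.1619] tip in slot mm [ -10.18 -322.77   60.14] F unit [ 0.13  0.32 -1.5 ] sd [0.42 0.62 0.32] T [-0.032  0.007  0.024] gap 0.022812099941957313 rot [-0.000e+00  6.744e-01  7.384e-01  1.000e-04]
tip [322.3 233.6] hole [324.9 360.1]
```

View pics/a8.png

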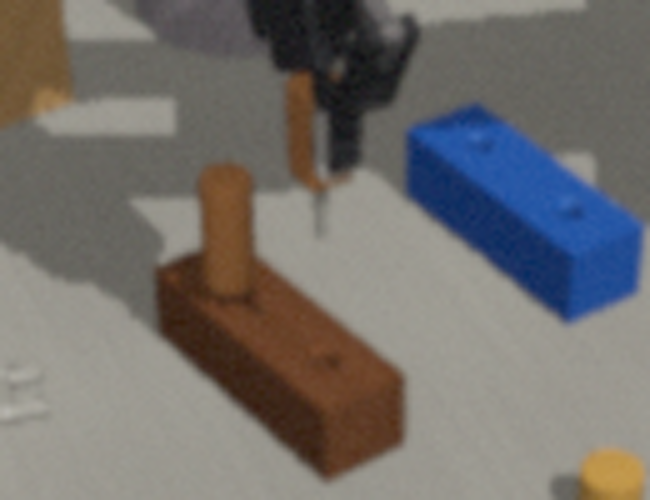

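Request:
move_arm --deltas '[{"x":0,"y":-0.003,"z":-0.12,"wx":0,"wy":0,"wz":0},{"x":0,"y":-0.003,"z":-0.22,"wx":0,"wy":0,"wz":0},{"x":0,"y":-0.003,"z":-0.24,"wx":0,"wy":0,"wz":0},{"x":0,"y":-0.003,"z":-0.26,"wx":0,"wy":0,"wz":0},{"x":0,"y":-0.003,"z":-0.27,"wx":0,"wy":0,"wz":0},{"x":0,"y":-0.003,"z":-0.27,"wx":0,"wy":0,"wz":0}]'

```text
t: 26.65
tcp_pos: [0.4853, -0.1842, 0.0818]
ee_rot: [0.001, 0.675, 0.738, 0.0]
wrist_force: [0.1, -0.3, -3.7]
finger_gap: 0.0228
```

```bash
python3 st.py 3
```

```text
t 26.8 tcp [ 0.4853 -0.1843  0.0818] tip in slot mm [  -9.78 -325.01  -20.05] F unit [-0.09  0.35 -1.52] sd [0.58 0.31 0.2 ] T [ 0.018  0.01  -0.011] gap 0.023052635731981425 rot [5.000e-04 6.750e-01 7.379e-01 1.000e-04]
```

Request:
move_arm --deltas '[{"x":0,"y":0.003,"z":-0.02,"wx":0,"wy":0,"wz":0},{"x":0,"y":0.003,"z":-0.05,"wx":0,"wy":0,"wz":0},{"x":0,"y":0.003,"z":-0.075,"wx":0,"wy":0,"wz":0},{"x":0,"y":0.003,"z":-0.085,"wx":0,"wy":0,"wz":0},{"x":0,"y":0.003,"z":-0.087,"wx":0,"wy":0,"wz":0},{"x":0,"y":0.003,"z":-0.087,"wx":0,"wy":0,"wz":0}]'

```text
t: 27.55
tcp_pos: [0.4849, -0.1831, 0.0548]
ee_rot: [0.0, 0.675, 0.738, 0.0]
wrist_force: [0.8, 0.5, -2.6]
finger_gap: 0.0231
```

```bash
python3 st.py 3
```

```text
t 27.7 tcp [ 0.4849 -0.1832  0.0549] tip in slot mm [ -10.2  -324.    -46.95] F unit [ 0.45 -0.52 -1.76] sd [0.24 0.29 0.45] T [-0.01  -0.024  0.   ] gap 0.022901303975521377 rot [2.000e-04 6.749e-01 7.379e-01 0.000e+00]
```

Seated without load. Release gently to 0.3 and lift straight up.

Request:
move_arm --deltas '[{"x":0,"y":0,"z":0,"wx":0,"wy":0,"wz":0},{"x":0,"y":0,"z":0,"wx":0,"wy":0,"wz":0},{"x":0,"y":0,"z":0,"wx":0,"wy":0,"wz":0},{"x":0,"y":0,"z":0,"wx":0,"wy":0,"wz":0},{"x":0,"y":0,"z":0,"wx":0,"wy":0,"wz":0},{"x":0,"y":0,"z":0,"wx":0,"wy":0,"wz":0}]' --claw 0.3

```text
t: 28.45
tcp_pos: [0.4848, -0.1831, 0.0549]
ee_rot: [0.0, 0.675, 0.738, 0.0]
wrist_force: [-0.4, -0.4, 0.9]
finger_gap: 0.0552
```

Request:
move_arm --deltas '[{"x":0,"y":0,"z":0.05,"wx":0,"wy":0,"wz":0},{"x":0,"y":0,"z":0.12,"wx":0,"wy":0,"wz":0},{"x":0,"y":0,"z":0.25,"wx":0,"wy":0,"wz":0},{"x":0,"y":0,"z":0.42,"wx":0,"wy":0,"wz":0},{"x":0,"y":0,"z":0.5,"wx":0,"wy":0,"wz":0},{"x":0,"y":0,"z":0.5,"wx":0,"wy":0,"wz":0}]'

```text
t: 29.2
tcp_pos: [0.4865, -0.1839, 0.2088]
ee_rot: [0.003, 0.675, 0.738, 0.001]
wrist_force: [0.6, 0.0, 0.5]
finger_gap: 0.056
```

Request:
move_arm --deltas '[{"x":-0.2,"y":0.9,"z":0,"wx":0,"wy":0,"wz":0},{"x":-0.2,"y":0.9,"z":0,"wx":0,"wy":0,"wz":0},{"x":-0.2,"y":0.9,"z":0,"wx":0,"wy":0,"wz":0},{"x":-0.2,"y":0.9,"z":0,"wx":0,"wy":0,"wz":0},{"x":-0.2,"y":0.9,"z":0,"wx":0,"wy":0,"wz":0},{"x":-0.2,"y":0.9,"z":0,"wx":0,"wy":0,"wz":0},{"x":-0.2,"y":0.9,"z":0,"wx":0,"wy":0,"wz":0}]'

```text
t: 30.08
tcp_pos: [0.4245, 0.0863, 0.2042]
ee_rot: [-0.0, 0.675, 0.738, -0.001]
wrist_force: [-1.0, -0.2, -1.1]
finger_gap: 0.0553
```

Run:
```python
from h import *
o=observe();print(o['t'],o['wrist_force'],o['finger_gap'])
a=snap('scene','s9')['color'];b=snap('top','t9')['color']
A=cv2.resize(a[90:190,240:340],None,fx=4,fy=4,interpolation=cv2.INTER_CUBIC)
B=cv2.resize(b[165:235,365:450],(486,400),interpolation=cv2.INTER_CUBIC)
cv2.imwrite('pics/a9.png',np.hstack([A,B])[:,:400+400,::-1])
```

```text
30.075 [-1.0158017  -0.19867441 -1.06432457] 0.05531372701329105
```

View pics/a9.png

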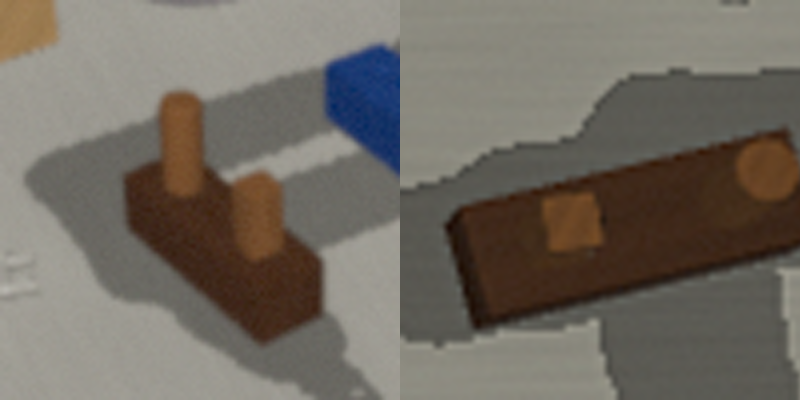

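View pics/t9.png

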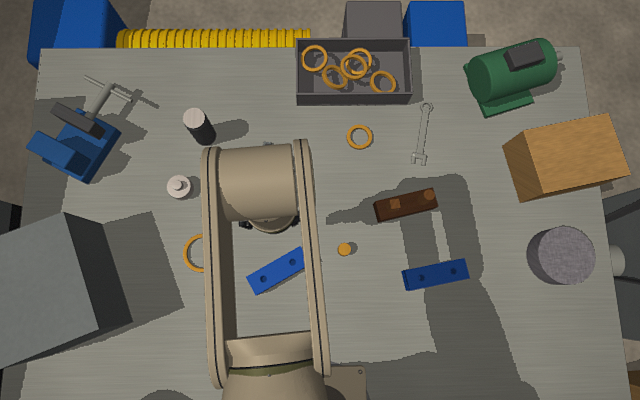

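View pics/s9.png

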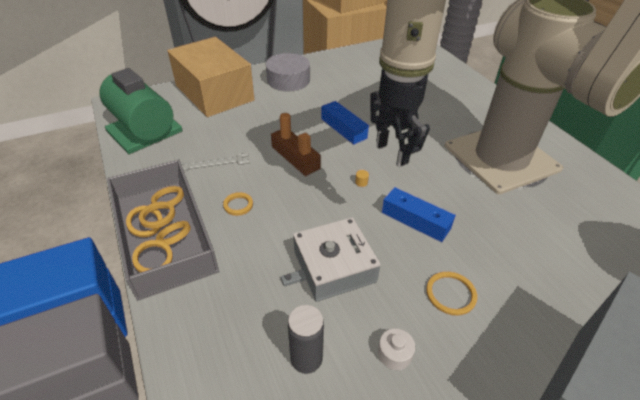

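The pictures show the key upright and fully down in its hole (top view at about 395,203), with everything else in place.

```bash
python3 -c "
from station import close_job
print(close_job())"
```

```text
the job is handed in; nothing more can be done
None
```

I tightened the brake with the key until the shoe took up snug, put the key back in its hole fully down, and handed the job in at about 30 s. No verdict came back.

- **Strokes:** It took three strokes from three gaps. The first two turned the wheel freely at about 4.5–5 N. On the third the force rose steadily to about 8 N, and I stopped there.
- **Snugness:** From the force I estimate a shoe take-up of about 0.06 rad; I had no direct reading. A light push afterwards met no tooth where the wheel had pushed back before, so the wheel did move on and stay there.
- **Unexplained reading:** During the third stroke there was also about 3 N of upward force on the key that I could not explain. It disappeared when I backed the key off.
- **Key and rack:** The key went in without side load. Its release height matched the grasp height to within 0.1 mm. Both cameras show it upright with its handle on the rack.
- **Bystanders:** By eye, the final pictures show no bystander moved, and the gripper is clear of everything. I did not measure their positions again.

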